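# Weigh a tote of nose pieces and tip them into its yellow corner

### The arm

A 6-joint arm with a two-finger parallel gripper is mounted at the origin on a cart in front of the work surface, level with it; the furniture and walls round the work are solid. World frame = base frame: x ahead of the robot, y to its left, z up, the work surface at z = 0. Lengths are in m, angles in rad, forces in N, time in s.
With the tool pointing down it reaches from about 0.35 to 1 m from the base axis. Payload 7.1 kg.
Tool frame: the origin (TCP) lies on the centre line of the jaws, within the pads' length; the fingertips stand 17 mm ahead of it and the grasp point (between the pads) lies 2 mm behind it; x points along the fingers, y is the direction in which the jaws open and shut, and the axes are right-handed (so a half turn about x gives the same grasp; the last joint's range is limited). The gripper opens to 85 mm and grips with 20 to 120 N. Pads are 22 mm wide; open, the fingers measure 114 mm over their backs; the gripper's body (76 mm by 85 mm) begins 54 mm behind the grasp point. The pads swing forward as they close: fully open they stand 13 mm farther back than shut.
Start: joints at [1.1, 0.423, 1.63, -0, 1.089, -0.019], TCP at [0.273, 0.562, 0.248] pointing down, gripper open.
Joint ranges: [-3, 3], [-0.9, 2.11], [0.09, 2.58], [-1.31, 4.45], [0.11, 2.69], [-2.54, 2.54]. Speed limits (rad/s): [2.39, 2.39, 3.01, 3.14, 3.14, 3.14].

### API

Orientations are given as a unit quaternion [x, y, z, w].
In Python, from cell import robot, optics, order gives the robot as it stands.
- The arm moves only by the tool servo_tool, never from a script. Its argument "targets" is text: rows parted by semicolons, each of 5 numbers parted by spaces: the shift along the world's x, y, z in mm, then the turn about the world's z in degrees, then the closure in counts, from 0 (fully open) to 255 (shut). In form: dx dy dz turn gripper; .... A call has 1 to 5 rows; each row shifts and turns the commanded pose from where the row before left it; what a row does not reach is not made up. A row lasts 1/8 s, in which the tool goes at most 62.5 mm and 10.7 degrees, less where a joint would pass 70% of its speed; a pose out of reach is approached as far as the arm can. A call with a gripper value outside its range is refused whole. The fingers move at their own pace and stop on an object; "force" is the grip in N (left out, the last holds). Time passes only in rows, so rows that do not move let the fingers close. It gives the time, the measured TCP pose, the force and the opening at its end, in the units of the state.
- robot.get_obs(): the state, without advancing time (a new reading comes with each control period).
- optics.snapshot(name): name is "side" or "top"; returns (picture, depth): 400x640x3 uint8, red, green, blue; 400x640 float32, m along the optical axis (not along the pixel's ray), 0 where there is no reading.
- optics.get_calibration(name): a dict with "vfov" (degrees; the focal length in pixels is half the picture's height over the tangent of half this angle, whatever the lens; pixels are square), "cx", "cy" (the principal point, pixels), "eye" and "orientation" of the camera in the world. Camera axes: x right, y down, z forward; pixel columns grow to the right and rows downward; lengths in m; the calibration is good to about 2 mm. A picture is of the moment at which its call begins. get_calibration takes no time and is no camera call.
- order.finish_job(): hands the job in, once; it reports no verdict.
The state is a dict: "t": time; "joints": joint angles; "qd": joint speeds; "joint_torque": joint torques, N m; "eef_pos": TCP position; "orientation": TCP orientation; "ft_force": force on the tool from outside, world axes, zero at the start; "moment": the same for the moment, N m; "grip_width": finger opening in m.
Only numpy, scipy, OpenCV 4.12 (cv2) and the standard library are available. Lean on these libraries where they do the work, as an engineer would, in place of code of your own. Each camera call takes 0.05 s, during which the arm holds its last target.

### The job

Check the kit of nose pieces: set the blue tote down centred on the pan of the bench scale and let go of it, so that the scale alone carries it for about a second. Then take it by its carrying bar again, lift it to about 20 cm above the worktop and tilt it by about 30 degrees so that all three loose nose pieces slide together into the yellow corner, and finish while still holding it up, tilted and still, with the pieces in that corner. Leave the other things on the worktop where they are.

Things in the scene. Friction and masses are not known exactly. Their poses are not given: they have to be found in the camera images.
- tote: Small open blue plastic parts tote, outer size 160 (its x) x 120 (its y) mm, walls 4 mm thick, rim 48 mm above its underside; about 0.2 to 0.35 kg, and 0.12 kg of nose pieces in it. Its inside is slippery: nose pieces begin to slide at a slope of about 9 to 14 degrees, more along a wall or behind one another; 30 degrees moves them well. Origin: centre of its underside; z up, x along the carrying bar. The yellow-painted inner corner lies on its -x, +y side.
- tote_bar (a point): Centre of the tote's carrying bar, the place to grip it: a straight bar along the tote's x, 145 mm free length, 14 mm wide (tote y), 20 mm tall, with a black rubber sleeve on its middle 60 mm. This point is 95 mm above the tote's underside, over the middle of the tote; between bar and tote floor there are 78 mm free. Axes as the tote's.
- tote_floor (a point): Centre of the tote's inner floor, 7 mm above its underside. Axes as the tote's.
- yellow_corner (a point): The yellow-painted corner of the tote: where inner floor and the two inner walls meet, at (-76, +56, +7) mm in the tote's frame. Axes as the tote's: the tote's inside extends from here to +x and -y.
- scale_pan (a joint): Sprung pan of the bench scale, m: 0 when empty, grows as the pan sinks; spring about 600 N/m, stop at 0.012. The loaded tote sinks it 5 to 8 mm.
- pan_top (a point): Centre of the top face of the scale's flat rectangular steel pan (168 along its x by 146 mm along its y), 54 mm above the worktop when empty; a dark disc marks the centre. z up.
- scale: Grey low bench scale, fixed to the worktop, 200x150 mm, with a black display strip along its -x side that stays below the pan. Origin: on the worktop under the centre of the pan; x, y along the pan's sides.
- nose_0_mid (a point): Middle of a light steel nose piece, one of the three loose in the tote: stepped round with a hex foot, 19 mm across, 27 mm tall, 40 g; it stands in the tote at first and may slide, fall over and roll. Point on its axis, half-way up.
- nose_1_mid (a point): Middle of a black steel nose piece, one of the three loose in the tote: stepped round with a hex foot, 19 mm across, 27 mm tall, 40 g; it stands in the tote at first and may slide, fall over and roll. Point on its axis, half-way up.
- nose_2_mid (a point): Middle of a grey steel nose piece, one of the three loose in the tote: stepped round with a hex foot, 19 mm across, 27 mm tall, 40 g; it stands in the tote at first and may slide, fall over and roll. Point on its axis, half-way up.
- cup: Bystander: red steel cup, 65 mm across, 63 tall. Origin: centre of its underside.
- oil: Bystander: yellow oil bottle with a red spout, 48 mm across, 92 tall. Origin: centre of its underside.
- carton_tall: Bystander: small brown carton, 67x75 mm, 80 tall. Origin: centre of its underside.
- pliers: Bystander: pliers with blue handles, lying, 46x162x14 mm. Origin: centre of its underside.
- tube: Bystander: square steel tube offcut, lying, 32x160x32 mm. Origin: centre of its underside.
- wrench: Bystander: small wrench, lying, 25x134x8 mm. Origin: centre of its underside.

How it is judged:
On the way:
1. the tote stands centred (within 15 mm) and level on the scale's pan, let go, the scale carrying it (horizontal distance between tote and pan_top below 0.015 m and value of joint scale_pan above 0.003 m and z of tote in the frame of pan_top below 0.004 m and angle between tote's own z axis and vertical below 0.05 rad and contact force between the fingers and tote below 0.05 N and linear speed of tote below 0.02 m/s), for 0.4 s.
At the end, for the whole second after the job is handed in: The fingers hold the tote still in the air, the middle of its floor more than 0.10 m above the worktop and off the scale, tilted between 0.30 and 0.80 rad (17 to 46 degrees), with the middle of each of the three nose pieces within 60 mm of the tote's yellow inner corner (distance between each of nose_0_mid, nose_1_mid, nose_2_mid and yellow_corner below 0.06 m and height (world z) of tote_floor above 0.1 m and angle between tote's own z axis and vertical between 0.3 and 0.8 rad and contact force between the fingers and tote above 1 N and contact force between tote and scale below 0.1 N and linear speed of tote below 0.03 m/s and angular speed of tote below 0.15 rad/s); the arm keeps its last pose, push and grip.
It fails at once if another thing on the worktop was moved more than 25 mm (distance of any of cup, oil, carton_tall, pliers, tube, wrench from where it was at the start of the episode above 0.025 m).
It also fails if it takes over 48 s, if anything falls off the work surface, if the arm or the gripper's body presses on something with over 40 N, if the wrist force passes 120 N, or if a joint passes its speed limit or range.

## Working session

There is one attempt and no reset: what is moved stays moved. The work goes in short steps, Python scripts to look and compute and a tool call to move; the robot and the scene stay as the last step left them, time stands still between calls to the robot, and variables do not carry over. Pictures are saved under pics/ and viewed, and the job is handed in when it is done.

Besides the shell and the picture viewer there is one more tool, called after "Call:" as name(argument=value, ...), one argument or row to a line, values as JSON. servo_tool: Moves the arm, as the interface text tells. Its arguments: {"type":"object","properties":{"targets":{"type":"string"},"force":{"type":"number"}},"required":["targets"]}

```bash
ls -la; mkdir -p pics; python3 - <<'E'
from cell import robot, optics, order
import cv2,numpy as np
print(robot.get_obs())
print([x for x in dir(robot) if x[0]!='_'],[x for x in dir(optics) if x[0]!='_'],[x for x in dir(order) if x[0]!='_'])
for n in("side","top"):
    p,d=optics.snapshot(n); c=optics.get_calibration(n); print(n,c)
    np.savez(f"pics/{n}0.npz",p=p,d=d)
    cv2.imwrite(f"pics/{n}0.png",p[:,:,::-1])
E
```

```text
total 12
drwxr-xr-x  3 agent agent 4096 Dec  7 15:14 .
drwxr-xr-x 23 root  root  4096 Dec  7 15:14 ..
drwxr-xr-x  2 agent agent 4096 Dec  7 15:14 pics
{'t': 0.0, 'joints': array([ 1.10000670e+00,  4.23874306e-01,  1.63071836e+00,  1.18210300e-05,
        1.08860961e+00, -1.90249310e-02]), 'qd': array([-0.00093906,  0.00014605,  0.00031971,  0.00053035,  0.00015226,
       -0.00101317]), 'joint_torque': array([ 1.54660203e-03, -5.57393682e+01, -2.81749821e+01, -2.58918323e-05,
        7.43832963e-03, -3.66012287e-06]), 'eef_pos': array([0.27258876, 0.56182196, 0.24751364]), 'orientation': array([ 0.15781878,  0.68928497, -0.1589212 ,  0.68900182]), 'ft_force': array([ 0.4400219 ,  0.45941339, -1.43895652]), 'moment': array([ 0.01486429,  0.05676126, -0.01040828]), 'grip_width': 0.0853712926027578}
['MotionError', 'get_obs'] ['get_calibration', 'snapshot'] ['finish_job']
side {'vfov': 50.29131473440132, 'cx': 320.35799236082687, 'cy': 197.85341473659508, 'eye': array([0.14991801, 0.98325313, 0.61446901]), 'orientation': array([-0.20946176,  0.85035288, -0.46863931,  0.11577108])}
top {'vfov': 57.713718737715595, 'cx': 315.79111697541316, 'cy': 204.52061206029003, 'eye': array([0.34818707, 0.24620903, 1.09109139]), 'orientation': array([-0.70128762,  0.70650874, -0.07625459,  0.05680054])}
```

View pics/side0.png

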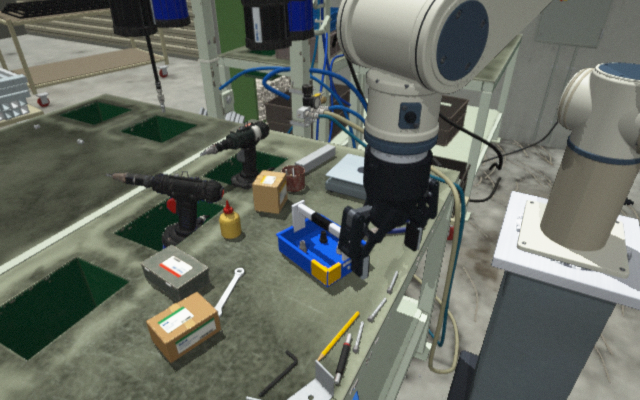

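View pics/top0.png

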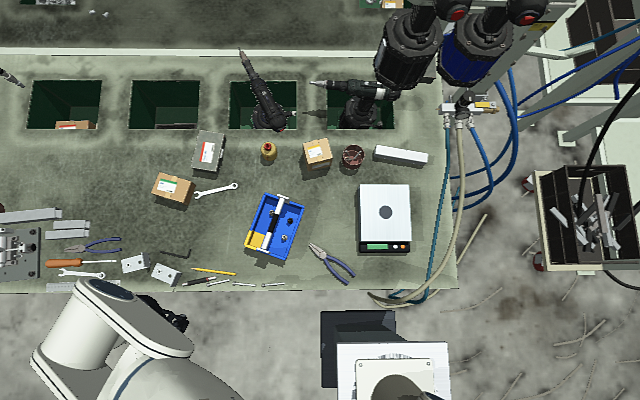

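The top picture shows the tote at about (275,225), with its bar running from (280,200) to (263,240) and its yellow corner at (255,242). The scale pan is at (386,212) with its display on the robot side. The pliers, cup, carton, tube and oil are around them. Next I measure.

```bash
cat > h.py <<'E'
import numpy as np,cv2
from scipy.spatial.transform import Rotation as R
from cell import robot, optics, order
def K(c): return 200/np.tan(np.radians(c["vfov"]/2))
def cloud(d,c):
    v,u=np.mgrid[0:400,0:640].astype(float)
    f=K(c); P=np.stack([(u-c["cx"])/f*d,(v-c["cy"])/f*d,d],-1)
    return P@R.from_quat(c["orientation"]).as_matrix().T+c["eye"]
def ray(u,v,z,c):
    f=K(c); r=R.from_quat(c["orientation"]).apply([(u-c["cx"])/f,(v-c["cy"])/f,1])
    return c["eye"]+r*(z-c["eye"][2])/r[2]
def proj(p,c):
    q=R.from_quat(c["orientation"]).inv().apply(np.asarray(p)-c["eye"]); f=K(c)
    return np.stack([f*q[...,0]/q[...,2]+c["cx"],f*q[...,1]/q[...,2]+c["cy"]],-1)
def snap(n,tag):
    p,d=optics.snapshot(n); cv2.imwrite(f"pics/{n}_{tag}.png",p[:,:,::-1]); np.savez(f"pics/{n}_{tag}.npz",p=p,d=d); return p,d,optics.get_calibration(n)
E
python3 - <<'E'
from h import *
np.set_printoptions(precision=4,suppress=True)
for n in("top","side"):
    z=np.load(f"pics/{n}0.npz");p,d=z["p"],z["d"];c=optics.get_calibration(n)
    W=cloud(d,c);np.save(f"pics/{n}W.npy",W)
    m=(d>0)
    hsv=cv2.cvtColor(p,cv2.COLOR_RGB2HSV)
    # bar: height 0.098-.112 within tote area
    x,y,Z=W[...,0],W[...,1],W[...,2]
    if n=="top":
        box=np.zeros_like(m);box[185:265,235:312]=1
    else:
        box=np.zeros_like(m);box[190:290,270:345]=1
    b=m&box&(Z>.085)&(Z<.125)
    pts=W[b]; 
    print(n,"bar",len(pts),np.percentile(pts[:,2],[5,50,95]))
    r=cv2.minAreaRect(pts[:,:2].astype(np.float32)*1000);print(r)
    blue=m&box&(hsv[...,0]>105)&(hsv[...,0]<125)&(hsv[...,1]>180)&(Z>.04)&(Z<.053)
    pts=W[blue];print("rim",len(pts),np.percentile(pts[:,2],[5,50,95]),cv2.minAreaRect(pts[:,:2].astype(np.float32)*1000))
z=np.load("pics/top0.npz");W=np.load("pics/topW.npy");p=z["p"]
X=W[...,0];
b=np.zeros(X.shape,bool);b[180:243,355:415]=1;b&=(W[...,2]>.045)&(W[...,2]<.065)
pts=W[b];print("pan",len(pts),np.percentile(pts[:,2],[5,50,95]),cv2.minAreaRect(pts[:,:2].astype(np.float32)*1000))
g=b&(p.max(-1)<110);
q=np.zeros_like(g);q[200:224,374:398]=1;g&=q;pts=W[g];print("disc",len(pts),pts.mean(0))
cv2.imwrite("pics/crop.png",cv2.resize(p[170:290,220:420,::-1],None,fx=4,fy=4,interpolation=cv2.INTER_CUBIC))
E
```

```text
top bar 382 [0.0939 0.1045 0.1079]
((486.4078369140625, 337.2139587402344), (33.53132247924805, 162.8807830810547), 69.90445709228516)
rim 370 [0.0448 0.0486 0.0516] ((486.30303955078125, 336.8853759765625), (126.3685302734375, 167.8162841796875), 69.98113250732422)
side bar 565 [0.0897 0.1033 0.1075]
((498.7220764160156, 339.4352722167969), (33.956111907958984, 140.2144317626953), 65.27483367919922)
rim 264 [0.0411 0.0496 0.0519] ((506.4002685546875, 367.05938720703125), (92.7388916015625, 170.11581420898438), 52.381404876708984)
pan 2814 [0.0513 0.0545 0.0577] ((524.0848388671875, 15.238517761230469), (146.3238525390625, 166.5452423095703), 89.73666381835938)
disc 122 [0.5232 0.014  0.0551]
```

View pics/crop.png

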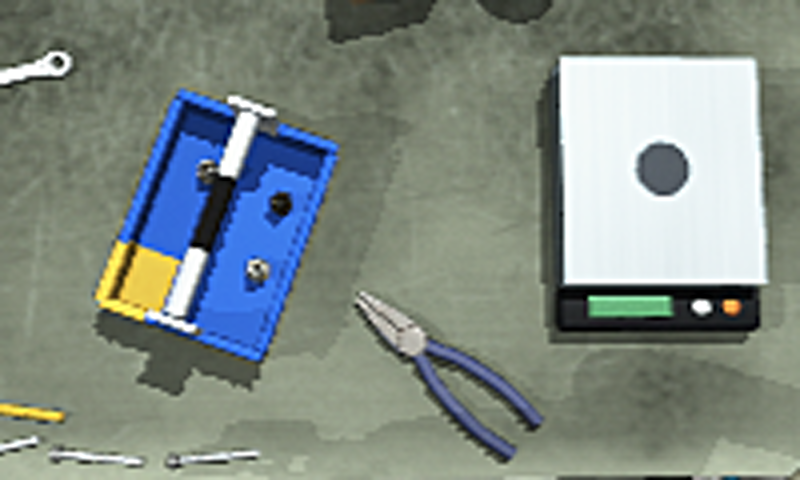

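```bash
python3 - <<'E'
from h import *
np.set_printoptions(precision=4,suppress=True)
o=robot.get_obs();M=R.from_quat(o["orientation"]).as_matrix();print(M)
print("tool y yaw",np.degrees(np.arctan2(M[1,1],M[0,1])))
ct=optics.get_calibration("top");cs=optics.get_calibration("side")
# sleeve centroid (black) in both views
W=np.load("pics/topW.npy");p=np.load("pics/top0.npz")["p"]
t=np.array([.4865,.337,0]);ax=np.array([np.cos(np.radians(-20.1)),np.sin(np.radians(-20.1)),0]);ay=np.array([-ax[1],ax[0],0])
rel=W-t; lx=rel@ax; ly=rel@ay
b=(abs(lx)<.075)&(abs(ly)<.012)&(W[...,2]>.09)&(W[...,2]<.12)
dk=b&(p.max(-1)<90); print("sleeve lx range",dk.sum(),np.percentile(lx[dk],[2,50,98]),np.median(ly[dk]),np.median(W[...,2][dk]))
dk=b&(p.min(-1)>150); print("white",dk.sum(),np.percentile(lx[dk],[2,50,98]),np.median(ly[dk]),np.median(W[...,2][dk]))
Ws=np.load("pics/sideW.npy");ps=np.load("pics/side0.npz")["p"]
rel=Ws-t; sx=rel@ax; sy=rel@ay
b=(abs(sx)<.075)&(abs(sy)<.02)&(Ws[...,2]>.1)&(Ws[...,2]<.12)
print("side top face",b.sum(),np.percentile(sy[b],[5,50,95]),np.median(Ws[...,2][b]))
# nose: non-blue within tote
b=(abs(lx)<.07)&(abs(ly)<.05)&(W[...,2]>.015)&(W[...,2]<.05)&(cv2.cvtColor(p,cv2.COLOR_RGB2HSV)[...,1]<120)
n,l,st,ce=cv2.connectedComponentsWithStats(b.astype(np.uint8))
for i in range(1,n):
    if st[i,4]>4: k=l==i;print(ce[i],st[i,4],lx[k].mean(),ly[k].mean(),W[k][:,2].max())
E
```

```text
[[-0.0006  0.4366  0.8996]
 [-0.0012  0.8996 -0.4366]
 [-1.     -0.0013 -0.    ]]
tool y yaw 64.11166541998318
sleeve lx range 105 [-0.0259 -0.      0.0254] -0.001216885221241568 0.10479310438455258
white 166 [-0.072  -0.0285  0.071 ] -0.00033505102735915645 0.10476407916407693
side top face 316 [-0.0048  0.0036  0.0076] 0.1057741854855
[271.2632 212.    ] 19 0.03591049504450708 0.02462781957242123 0.03878491696620445
[289.2222 219.6667] 9 0.0322466556912042 -0.033309663566969294 0.03830471131217705
[283.9565 237.087 ] 23 -0.020795674051584185 -0.03631769674894935 0.037234607331056546
```

Call:
servo_tool(
  targets="42 -45 -10 1.2 0;43 -45 -10 1.2 0;43 -45 -10 1.2 0;43 -45 -10 1.1 0;43 -45 -10 1.1 0",
  force=40,
)

```text
t: 0.72
eef_pos: [0.4864, 0.3372, 0.1981]
orientation: [0.123, 0.696, -0.123, 0.696]
ft_force: [0.6, 0.7, 0.1]
grip_width: 0.0858
```

Call:
servo_tool(
  targets="0 0 -20 0 0;0 0 0 0 0",
)

```text
t: 0.98
eef_pos: [0.4847, 0.3374, 0.177]
orientation: [0.123, 0.697, -0.125, 0.695]
ft_force: [0.0, -0.1, 0.3]
grip_width: 0.0855
```

```bash
python3 - <<'E'
from h import *
np.set_printoptions(precision=4,suppress=True)
o=robot.get_obs();M=R.from_quat(o["orientation"]).as_matrix()
print(o["eef_pos"],np.degrees(np.arctan2(M[1,1],M[0,1])),o["joints"])
p,d,c=snap("side","a")
E
```

```text
[0.4847 0.3374 0.177 ] 69.81858737107846 [ 0.5879  0.4643  1.7557  0.0001  0.9254 -0.6308]
```

View pics/side_a.png

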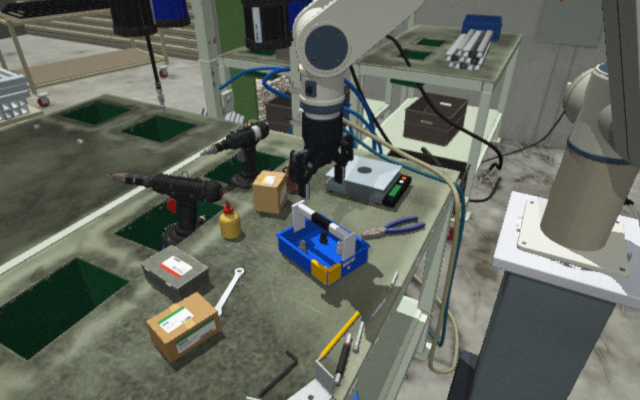

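The gripper hangs above the bar, which runs from (298,208) to (350,240), with its jaws across it. I descend.

Call:
servo_tool(
  targets="1 0 -40 0 0;1 0 -44 0 0;0 0 0 0 255;0 0 0 0 255;0 0 0 0 255",
  force=40,
)

```text
t: 1.65
eef_pos: [0.4884, 0.3399, 0.0969]
orientation: [0.124, 0.695, -0.122, 0.697]
ft_force: [0.3, -0.1, -0.4]
grip_width: 0.0322
```

Call:
servo_tool(
  targets="0 0 0 0 255;0 0 0 0 255;0 0 0 0 255",
)

```text
t: 2.02
eef_pos: [0.4876, 0.3388, 0.0956]
orientation: [0.124, 0.696, -0.123, 0.696]
ft_force: [-1.9, -2.0, 7.3]
grip_width: 0.0132
```

Call:
servo_tool(
  targets="0 0 30 0 255;0 0 45 0 255;0 0 25 0 255;0 0 0 0 255",
)

```text
t: 2.52
eef_pos: [0.4883, 0.3395, 0.1964]
orientation: [0.124, 0.695, -0.122, 0.697]
ft_force: [-0.5, -0.4, -4.3]
grip_width: 0.0132
```

Call:
servo_tool(
  targets="4 -60 0 2 255;4 -55 0 2 255;4 -48 0 2 255;4 -41 0 2 255;4 -35 0 2 255",
)

```text
t: 3.15
eef_pos: [0.5062, 0.098, 0.1929]
orientation: [0.062, 0.705, -0.062, 0.703]
ft_force: [0.6, 0.2, -3.9]
grip_width: 0.0131
```

Call:
servo_tool(
  targets="4 -29 0 2 255;4 -23 0 2 255;4 -17 0 2 255;4 -11 0 2 255;0 -6 0 2 255",
)

```text
t: 3.78
eef_pos: [0.5225, 0.0131, 0.1928]
orientation: [0.0, 0.708, -0.0, 0.706]
ft_force: [-0.5, 0.6, -3.2]
grip_width: 0.0132
```

Call:
servo_tool(
  targets="0 0 0 0 255",
)

```text
t: 3.9
eef_pos: [0.5223, 0.0135, 0.193]
orientation: [0.001, 0.708, -0.001, 0.706]
ft_force: [-0.4, 0.1, -4.0]
grip_width: 0.0132
```

```bash
python3 - <<'E'
from h import *
np.set_printoptions(precision=4,suppress=True)
o=robot.get_obs();M=R.from_quat(o["orientation"]).as_matrix()
print(o["t"],o["eef_pos"],np.degrees(np.arctan2(M[1,1],M[0,1])),o["joints"],o["ft_force"])
p,d,c=snap("side","b")
p,d,c=snap("top","b")
cv2.imwrite("pics/cropb.png",cv2.resize(p[140:290,300:480,::-1],None,fx=4,fy=4,interpolation=cv2.INTER_CUBIC))
E
```

```text
3.9 [0.5223 0.0135 0.193 ] 89.84421215321066 [ 0.003   0.3512  1.8965  0.0001  0.8968 -1.5651] [-0.3573  0.0648 -4.0165]
```

View pics/side_b.png

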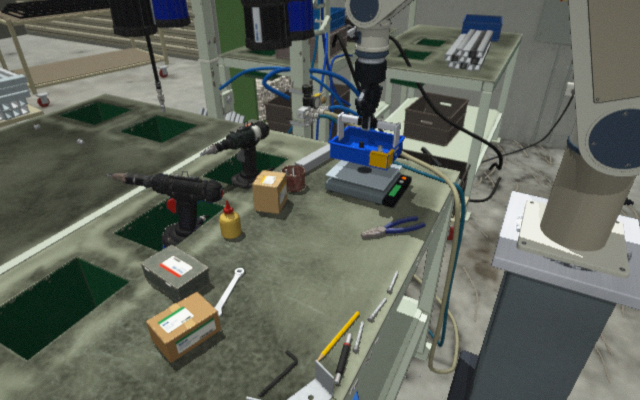

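View pics/cropb.png

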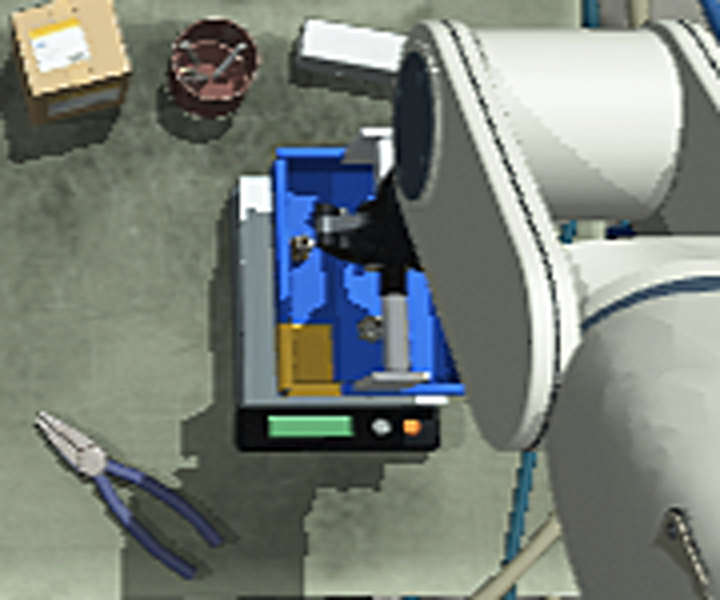

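The tote hangs level over the pan. The light nose piece has slid towards tote +y (crop (372,325), near the bar), so quick starts do move the pieces. I lower and release.

Call:
servo_tool(
  targets="1 0 -18 0 255;1 0 -16 0 255;0 1 -8 0 255;0 0 -4 0 255;0 0 0 0 255",
)

```text
t: 4.62
eef_pos: [0.5254, 0.0149, 0.1486]
orientation: [0.001, 0.707, -0.0, 0.707]
ft_force: [-0.6, 0.2, -2.3]
grip_width: 0.0133
```

Call:
servo_tool(
  targets="0 0 0 0 130;0 0 0 0 60;0 0 0 0 60;0 0 0 0 60;0 0 0 0 60",
)

```text
t: 5.25
eef_pos: [0.5254, 0.0148, 0.1487]
orientation: [0.001, 0.707, -0.001, 0.707]
ft_force: [0.6, -0.6, -0.7]
grip_width: 0.065
```

```bash
python3 - <<'E'
from h import *
np.set_printoptions(precision=4,suppress=True)
o=robot.get_obs();M=R.from_quat(o["orientation"]).as_matrix()
print(o["t"],o["eef_pos"],o["ft_force"],o["grip_width"])
p,d,c=snap("side","c")
cv2.imwrite("pics/cropc.png",cv2.resize(p[80:220,290:440,::-1],None,fx=4,fy=4,interpolation=cv2.INTER_CUBIC))
W=cloud(d,c);hsv=cv2.cvtColor(p,cv2.COLOR_RGB2HSV)
b=(hsv[...,0]>105)&(hsv[...,0]<125)&(hsv[...,1]>180)&(W[...,2]>.085)&(W[...,2]<.105)&(abs(W[...,0]-.52)<.12)&(abs(W[...,1])<.12)
print(np.percentile(W[b],[1,50,99],axis=0))
p,d,c=snap("top","c");W=cloud(d,c);hsv=cv2.cvtColor(p,cv2.COLOR_RGB2HSV)
b=(hsv[...,0]>105)&(hsv[...,0]<125)&(hsv[...,1]>180)&(W[...,2]>.085)&(W[...,2]<.105)&(abs(W[...,0]-.52)<.12)&(abs(W[...,1])<.12)
print(np.percentile(W[b],[1,50,99],axis=0))
cv2.imwrite("pics/cropc2.png",cv2.resize(p[160:270,340:450,::-1],None,fx=5,fy=5,interpolation=cv2.INTER_CUBIC))
E
```

```text
5.25 [0.5254 0.0148 0.1487] [ 0.5816 -0.5775 -0.7215] 0.06497551052849936
[[ 0.4403 -0.0463  0.0851]
 [ 0.54    0.0422  0.0935]
 [ 0.6043  0.0801  0.1003]]
[[ 0.4425 -0.0369  0.0894]
 [ 0.5471  0.0726  0.0966]
 [ 0.605   0.0791  0.1007]]
```

View pics/cropc.png

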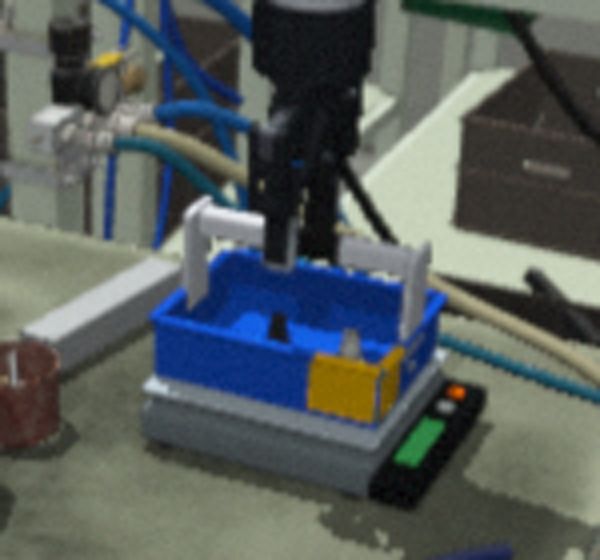

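View pics/cropc2.png

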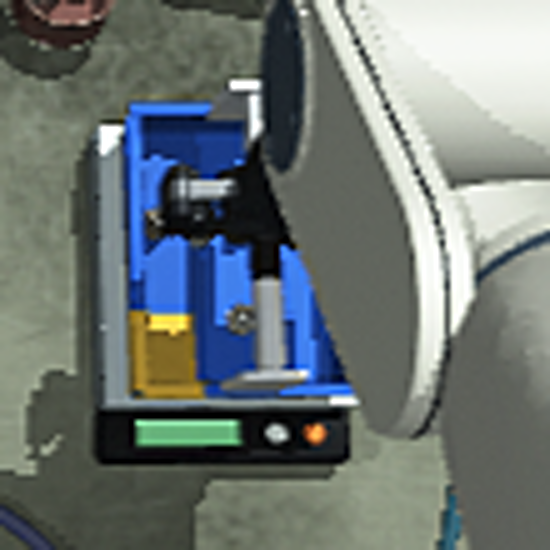

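The tote stands level and released on the pan (rim 97 mm, about 5.5 mm sunk, centred within about 3 mm). I wait a little, then regrip off-centre towards tote +x, so that it hangs with its -x side down.

Call:
servo_tool(
  targets="0 0 0 0 60;0 0 0 0 60;0 0 0 0 60;0 0 0 0 60;0 0 0 0 60",
)

```text
t: 5.98
eef_pos: [0.5254, 0.0148, 0.1487]
orientation: [0.001, 0.707, -0.001, 0.707]
ft_force: [-0.3, 0.3, 0.2]
grip_width: 0.0654
```

Call:
servo_tool(
  targets="15 0 0 0 60;16 0 -4 0 60;0 0 0 0 60;0 0 0 0 255;0 0 0 0 255",
  force=20,
)

```text
t: 6.6
eef_pos: [0.5559, 0.0148, 0.1445]
orientation: [0.001, 0.707, -0.001, 0.707]
ft_force: [0.2, -0.7, 0.2]
grip_width: 0.0297
```

Call:
servo_tool(
  targets="0 0 0 0 255;0 0 0 0 255;0 0 0 0 255",
)

```text
t: 6.98
eef_pos: [0.5561, 0.0148, 0.1446]
orientation: [0.001, 0.707, -0.001, 0.707]
ft_force: [-0.8, -0.1, -0.0]
grip_width: 0.0136
```

```bash
python3 - <<'E'
from h import *
np.set_printoptions(precision=4,suppress=True)
o=robot.get_obs()
print(o["t"],o["eef_pos"],o["ft_force"],o["grip_width"])
p,d,c=snap("side","d")
cv2.imwrite("pics/cropd.png",cv2.resize(p[80:220,290:440,::-1],None,fx=4,fy=4,interpolation=cv2.INTER_CUBIC))
E
```

```text
6.975 [0.5561 0.0148 0.1446] [-0.7812 -0.0782 -0.0408] 0.013563005027930683
```

View pics/cropd.png

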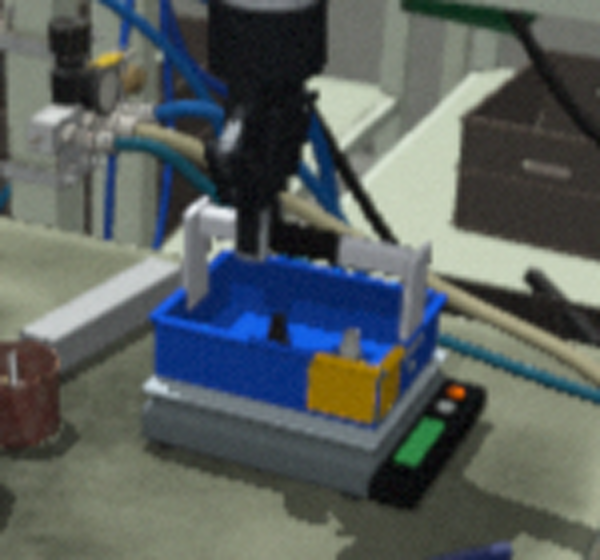

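```bash
python3 - <<'E'
from h import *
cs=optics.get_calibration("side");ct=optics.get_calibration("top")
t=np.array([.5237,.016,0])
for n,x,y in(("black",278,316),("light",352,330)): print(n,(ray(290+x/4,80+y/4,.082,cs)-t)*1000)
for n,x,y in(("light",240,318),("a",155,220),("b",200,240)): print(n,(ray(340+x/5,160+y/5,.082,ct)-t)*1000)
E
```

```text
black [16.00108826 -5.09479438 82.        ]
light [-36.32372091  -9.18713114  82.        ]
light [-38.84837174  -1.69581815  82.        ]
a [17.62678166 44.26324098 82.        ]
b [ 5.93747138 19.0347669  82.        ]
```

Grey already lies at the +y wall, while light and black are near the middle. I lift with a firmer grip, move gently towards +y and stop hard to slide them to the +y wall.

Call:
servo_tool(
  targets="0 0 0 0 255;0 0 10 0 255;0 0 25 0 255;0 0 40 0 255;0 0 40 0 255",
  force=80,
)

```text
t: 7.65
eef_pos: [0.5561, 0.0149, 0.261]
orientation: [0.001, 0.707, -0.001, 0.707]
ft_force: [0.3, -0.4, -3.7]
grip_width: 0.0125
```

Call:
servo_tool(
  targets="0 0 25 0 255;0 0 15 0 255;0 0 0 0 255",
)

```text
t: 8.02
eef_pos: [0.5567, 0.0148, 0.3004]
orientation: [0.001, 0.706, -0.001, 0.708]
ft_force: [-0.1, 0.5, -4.1]
grip_width: 0.0125
```

```bash
python3 - <<'E'
from h import *
np.set_printoptions(precision=4,suppress=True)
o=robot.get_obs()
print(o["t"],o["eef_pos"],o["ft_force"],o["moment"],o["grip_width"])
p,d,c=snap("side","e")
cv2.imwrite("pics/crope.png",cv2.resize(p[20:220,260:460,::-1],None,fx=3,fy=3,interpolation=cv2.INTER_CUBIC))
E
```

```text
8.025 [0.5567 0.0148 0.3004] [-0.1086  0.5455 -4.0922] [-0.0121 -0.102  -0.0031] 0.01246251162920723
```

View pics/crope.png

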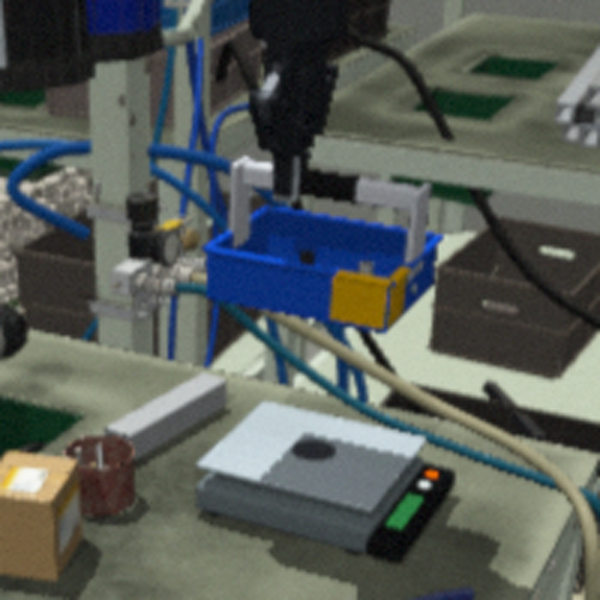

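The tote holds level at 80 N (rim about (215,240) to (435,240)). Now the gentle run-up and hard stop.

Call:
servo_tool(
  targets="0 8 0 0 255;0 16 0 0 255;0 24 0 0 255;-2 32 0 0 255;-4 40 0 0 255",
)

```text
t: 8.7
eef_pos: [0.55, 0.1365, 0.299]
orientation: [0.001, 0.707, -0.001, 0.707]
ft_force: [0.9, -0.1, -4.1]
grip_width: 0.0124
```

Call:
servo_tool(
  targets="-6 48 0 0 255;-8 55 0 0 255;-8 61 0 0 255;0 0 0 0 255;0 0 0 0 255",
)

```text
t: 9.32
eef_pos: [0.5275, 0.2997, 0.2988]
orientation: [-0.001, 0.708, -0.0, 0.707]
ft_force: [0.1, 0.9, -3.6]
grip_width: 0.0124
```

```bash
python3 - <<'E'
from h import *
np.set_printoptions(precision=4,suppress=True)
o=robot.get_obs()
print(o["t"],o["eef_pos"],o["ft_force"],o["moment"],o["joints"])
p,d,c=snap("side","f");p2,d,c=snap("top","f")
a=p[60:310,180:430,::-1]
b=p2[100:350,160:410,::-1]
cv2.imwrite("pics/cropf.png",cv2.resize(np.hstack([a,b]),(800,400),interpolation=cv2.INTER_CUBIC))
E
```

```text
9.325 [0.5275 0.2997 0.2988] [ 0.0618  0.9317 -3.5669] [-0.0394 -0.1067  0.0135] [ 0.4972  0.3446  1.6248 -0.0003  1.1739 -1.0739]
```

View pics/cropf.png

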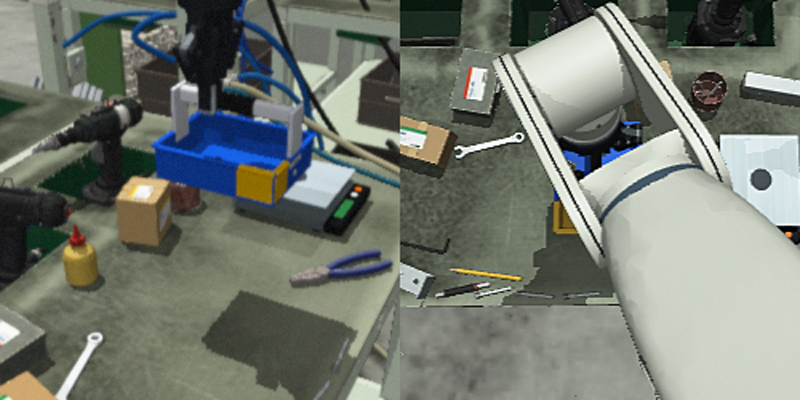

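No pieces are visible above the near (+y) wall any more, so all three lie along it. Next I loosen the grip to 20 N so that the tote swings -x down.

Call:
servo_tool(
  targets="0 0 0 0 255;0 0 0 0 255;0 0 0 0 255;0 0 0 0 255",
  force=20,
)

```text
t: 9.93
eef_pos: [0.5285, 0.2986, 0.2997]
orientation: [0.001, 0.707, -0.001, 0.707]
ft_force: [-0.5, -0.6, -3.7]
grip_width: 0.0128
```

```bash
python3 - <<'E'
from h import *
np.set_printoptions(precision=4,suppress=True)
o=robot.get_obs()
print(o["t"],o["eef_pos"],o["ft_force"],o["moment"],o["grip_width"])
p,d,c=snap("side","g")
cv2.imwrite("pics/cropg.png",cv2.resize(p[60:260,200:450,::-1],None,fx=3,fy=3,interpolation=cv2.INTER_CUBIC))
E
```

```text
9.925 [0.5285 0.2986 0.2997] [-0.4796 -0.5669 -3.6834] [-0.0224 -0.1511  0.0133] 0.012780084550877103
```

View pics/cropg.png

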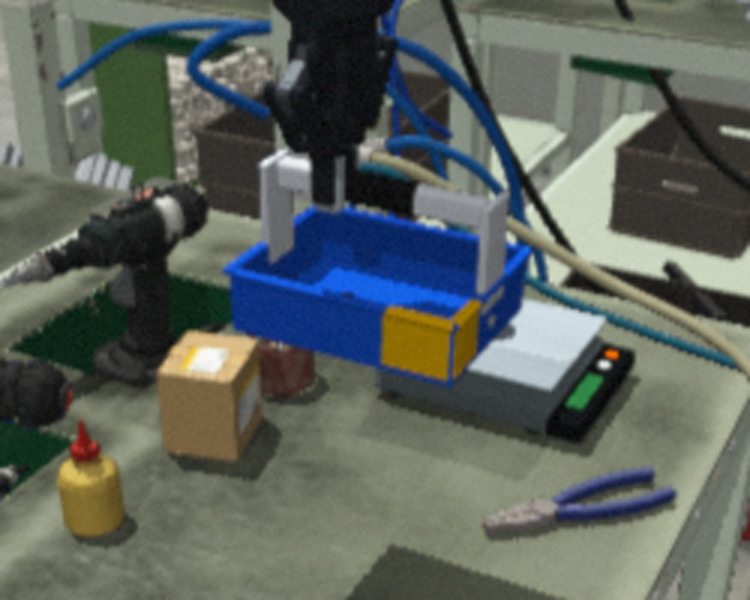

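```bash
cat >> h.py <<'E'
def tilt(p,d,c,tag=""):
    W=cloud(d,c);hsv=cv2.cvtColor(p,cv2.COLOR_RGB2HSV);e=robot.get_obs()["eef_pos"]
    b=(d>0)&(hsv[...,1]>150)&(((hsv[...,0]>105)&(hsv[...,0]<125))|((hsv[...,0]>18)&(hsv[...,0]<32)))
    b&=(abs(W[...,0]-e[0])<.16)&(abs(W[...,2]-e[2]+.08)<.14)&(abs(W[...,1]-e[1]-.06)<.012)
    r=cv2.minAreaRect(W[b][:,[0,2]].astype(np.float32)*1000)
    print(tag,"wall rect x,z mm",np.round(r[0],1),np.round(r[1],1),"ang",round(r[2],1),b.sum()); return W
E
python3 - <<'E'
from h import *
for n in "fg":
    z=np.load(f"pics/side_{n}.npz");tilt(z["p"],z["d"],optics.get_calibration("side"),n)
E
```

```text
f wall rect x,z mm [493.3 229.1] [167.2  48.4] ang 0.2 1572
g wall rect x,z mm [495.2 230.4] [166.8  48.1] ang 0.2 1572
```

Call:
servo_tool(
  targets="0 0 0 0 255;0 0 0 0 255;0 0 0 0 255;0 0 0 0 255",
)

```text
t: 10.48
eef_pos: [0.5283, 0.2989, 0.2996]
orientation: [0.001, 0.707, -0.001, 0.707]
ft_force: [-0.7, 0.1, -3.6]
grip_width: 0.0125
```

```bash
python3 - <<'E'
from h import *
np.set_printoptions(precision=4,suppress=True)
p,d,c=snap("side","h");tilt(p,d,c,"h");o=robot.get_obs();print(o["t"],o["ft_force"],o["moment"])
E
```

```text
h wall rect x,z mm [494.3 230.3] [166.2  48.5] ang 0.1 1575
10.525 [ 0.741   0.1662 -3.3445] [-0.0288 -0.1655  0.0168]
```

The tote did not pivot: the rubber sleeve holds the torque. I set it down on the free worktop beneath and regrip farther out, on the bare bar.

```bash
python3 - <<'E'
from h import *
W=np.load("pics/topW.npy");print([np.round(W[v,u]*1000) for u,v in((310,245),(325,253),(355,283),(346,282))])
E
```

```text
[array([432., 234.,  16.]), array([408., 190.,  15.]), array([320., 102.,   2.]), array([324., 130.,  15.])]
```

Call:
servo_tool(
  targets="0 6 -30 0 255;0 6 -50 0 255;0 6 -50 0 255;0 4 -38 0 255;0 3 -18 0 255",
  force=80,
)

```text
t: 11.15
eef_pos: [0.5274, 0.3235, 0.1114]
orientation: [-0.0, 0.708, -0.001, 0.706]
ft_force: [-0.2, -0.4, -3.2]
grip_width: 0.0125
```

Call:
servo_tool(
  targets="0 0 -10 0 255;0 0 -6 0 255;0 0 -2 0 255",
)

```text
t: 11.52
eef_pos: [0.5292, 0.3241, 0.0972]
orientation: [0.001, 0.707, -0.0, 0.708]
ft_force: [-3.0, -3.1, 12.5]
grip_width: 0.0125
```

Call:
servo_tool(
  targets="0 0 0 0 140;0 0 0 0 140;0 0 0 0 140",
  force=20,
)

```text
t: 11.9
eef_pos: [0.5287, 0.324, 0.0963]
orientation: [0.001, 0.707, -0.0, 0.707]
ft_force: [0.0, 0.1, -0.2]
grip_width: 0.0388
```

```bash
python3 - <<'E'
from h import *
np.set_printoptions(precision=4,suppress=True)
o=robot.get_obs()
print(o["t"],o["eef_pos"],o["ft_force"],o["grip_width"])
p,d,c=snap("side","i");W=tilt(p,d,c,"i")
cv2.imwrite("pics/cropi.png",cv2.resize(p[120:320,220:420,::-1],None,fx=3,fy=3,interpolation=cv2.INTER_CUBIC))
E
```

```text
11.9 [0.5287 0.324  0.0963] [ 0.0384  0.1464 -0.2251] 0.038790003429833936
i wall rect x,z mm [495.4  26.7] [ 51.8 165.4] ang 89.6 1142
```

View pics/cropi.png

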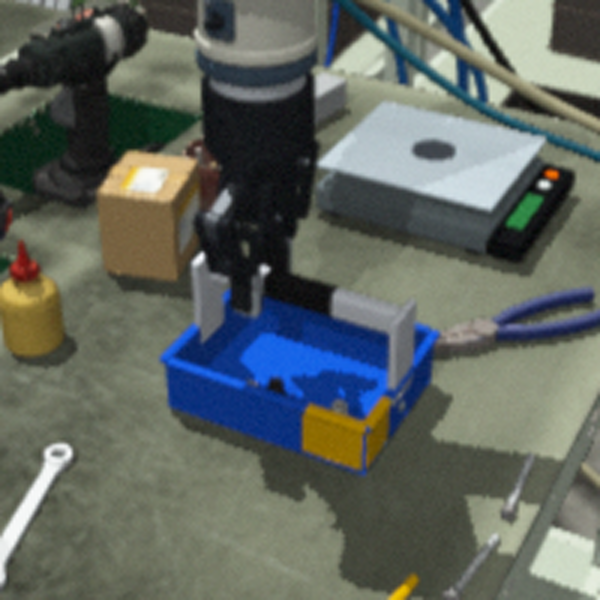

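The pieces stand along the +y wall, tops at (250,385), (277,385) and (340,405). I regrip 12 mm farther out.

Call:
servo_tool(
  targets="12 0 0 0 140;0 0 0 0 255;0 0 0 0 255;0 0 0 0 255;0 0 0 0 255",
  force=20,
)

```text
t: 12.58
eef_pos: [0.5404, 0.3239, 0.0957]
orientation: [0.001, 0.707, -0.0, 0.707]
ft_force: [1.6, 0.6, -0.9]
grip_width: 0.0137
```

Call:
servo_tool(
  targets="0 0 20 0 255;0 0 30 0 255;0 0 30 0 255;0 0 20 0 255;0 0 0 0 255",
)

```text
t: 13.2
eef_pos: [0.541, 0.3243, 0.1976]
orientation: [0.001, 0.706, 0.0, 0.708]
ft_force: [0.0, -0.6, -4.0]
grip_width: 0.0136
```

```bash
python3 - <<'E'
from h import *
np.set_printoptions(precision=4,suppress=True)
o=robot.get_obs()
print(o["t"],o["eef_pos"],o["ft_force"],o["moment"],o["grip_width"])
p,d,c=snap("side","j");W=tilt(p,d,c,"j")
cv2.imwrite("pics/cropj.png",cv2.resize(p[80:280,220:420,::-1],None,fx=3,fy=3,interpolation=cv2.INTER_CUBIC))
E
```

```text
13.2 [0.541  0.3243 0.1976] [ 0.0346 -0.6196 -3.9594] [-0.025  -0.1492 -0.0233] 0.01364905286119086
j wall rect x,z mm [566.8 106.1] [ 97.7 317.7] ang 70.0 1341
```

View pics/cropj.png

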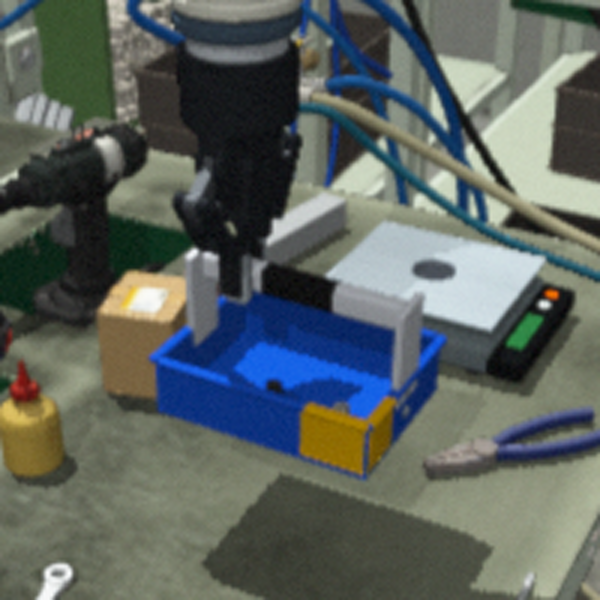

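It still holds (small tilt at most). I add inertia: a sharp upward start with a -x component, then a gentle slowdown.

Call:
servo_tool(
  targets="-30 0 54 0 255;-22 0 36 0 255;-14 0 20 0 255;-7 0 10 0 255;0 0 0 0 255",
)

```text
t: 13.88
eef_pos: [0.4671, 0.3238, 0.3151]
orientation: [0.0, 0.707, -0.001, 0.707]
ft_force: [0.5, 0.3, -3.4]
grip_width: 0.0139
```

```bash
cat >> h.py <<'E'
def bar(p,d,c,tag=""):
    # +y rim/wall: yellow+blue largest blob near tool, slope of bar from long white/black not used; wall via largest component
    W=cloud(d,c);hsv=cv2.cvtColor(p,cv2.COLOR_RGB2HSV);e=robot.get_obs()["eef_pos"]
    b=(d>0)&(hsv[...,1]>150)&(((hsv[...,0]>105)&(hsv[...,0]<125))|((hsv[...,0]>18)&(hsv[...,0]<32)))
    b&=(abs(W[...,1]-e[1]-.06)<.012)&(abs(W[...,0]-e[0]+.04)<.16)&(W[...,2]<e[2]-.02)
    n,l,st,_=cv2.connectedComponentsWithStats(b.astype(np.uint8)); i=1+st[1:,4].argmax()
    r=cv2.minAreaRect(W[l==i][:,[0,2]].astype(np.float32)*1000)
    print(tag,"wall",np.round(r[0],1),np.round(r[1],1),"ang",round(r[2],1),st[i,4]); return W
E
python3 - <<'E'
from h import *
np.set_printoptions(precision=4,suppress=True)
z=np.load("pics/side_j.npz");
o=robot.get_obs()
print(o["t"],o["eef_pos"],o["ft_force"],o["moment"],o["grip_width"])
p,d,c=snap("side","k");W=bar(p,d,c,"k")
cv2.imwrite("pics/cropk.png",cv2.resize(p[40:240,220:420,::-1],None,fx=3,fy=3,interpolation=cv2.INTER_CUBIC))
E
```

```text
13.875 [0.4671 0.3238 0.3151] [ 0.4752  0.2617 -3.3674] [-0.0412 -0.136  -0.0047] 0.013931277093120743
k wall [439.9 238.2] [167.2  48.5] ang 13.0 1766
```

View pics/cropk.png

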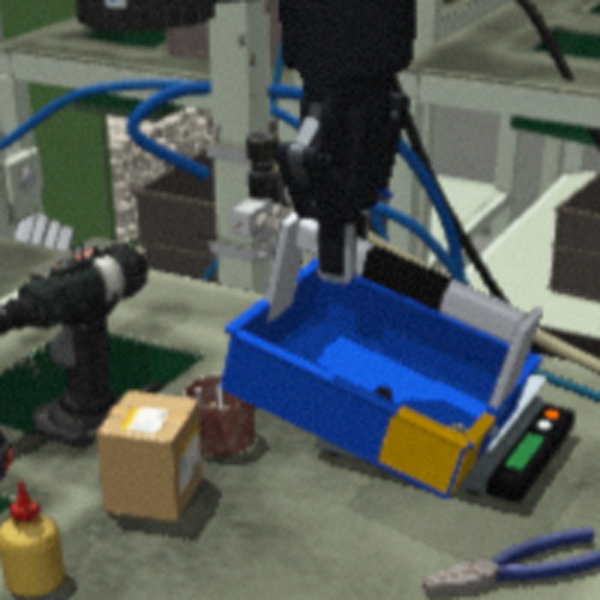

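The first jerk gave 13° of tilt with -x down. I repeat: a gentle run-up towards down and +x, then a hard stop.

Call:
servo_tool(
  targets="7 0 -9 0 255;14 0 -18 0 255;22 0 -30 0 255;30 0 -46 0 255;0 0 0 0 255",
)

```text
t: 14.55
eef_pos: [0.5402, 0.3217, 0.2059]
orientation: [-0.001, 0.71, -0.003, 0.704]
ft_force: [-0.7, -0.5, -3.3]
grip_width: 0.0137
```

```bash
python3 - <<'E'
from h import *
np.set_printoptions(precision=4,suppress=True)
o=robot.get_obs()
print(o["t"],o["eef_pos"],o["ft_force"],o["moment"],o["grip_width"])
p,d,c=snap("side","l");W=bar(p,d,c,"l")
cv2.imwrite("pics/cropl.png",cv2.resize(p[80:280,220:420,::-1],None,fx=3,fy=3,interpolation=cv2.INTER_CUBIC))
E
```

```text
14.55 [0.5402 0.3217 0.2059] [-0.7001 -0.4918 -3.3048] [-0.0823 -0.0172  0.0566] 0.013657855847682641
l wall [524.8 124.9] [165.6  48.5] ang 21.6 1261
```

View pics/cropl.png

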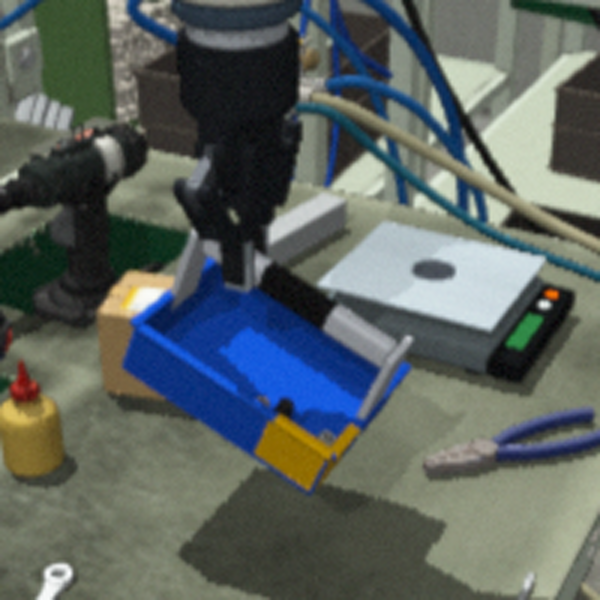

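At 21.6°, the pieces are sliding towards the yellow corner (black at (283,405), light at (325,437)). I hold still and look again.

Call:
servo_tool(
  targets="0 0 0 0 255;0 0 0 0 255;0 0 0 0 255",
)

```text
t: 14.98
eef_pos: [0.5404, 0.3242, 0.214]
orientation: [0.001, 0.706, 0.0, 0.708]
ft_force: [1.4, 1.1, -3.2]
grip_width: 0.0136
```

```bash
python3 - <<'E'
from h import *
np.set_printoptions(precision=4,suppress=True)
o=robot.get_obs()
print(o["t"],o["eef_pos"],o["ft_force"],o["moment"],o["grip_width"])
p,d,c=snap("side","m");W=bar(p,d,c,"m")
cv2.imwrite("pics/cropm.png",cv2.resize(p[120:280,240:400,::-1],None,fx=4,fy=4,interpolation=cv2.INTER_CUBIC)[:600])
E
```

```text
14.975 [0.5404 0.3242 0.214 ] [ 1.4316  1.0735 -3.2289] [-0.0515 -0.0989  0.0177] 0.013621659900936002
m wall [525.5 133.8] [164.8  48.2] ang 21.9 1285
```

View pics/cropm.png

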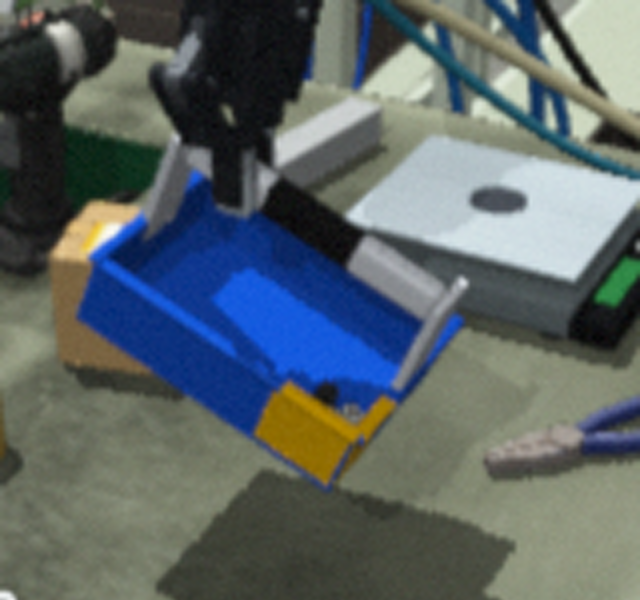

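Call:
servo_tool(
  targets="-30 0 52 0 255;-22 0 34 0 255;-14 0 18 0 255;-7 0 8 0 255;0 0 0 0 255",
)

```text
t: 15.65
eef_pos: [0.4672, 0.3238, 0.3245]
orientation: [0.0, 0.707, -0.0, 0.707]
ft_force: [0.8, 0.2, -3.9]
grip_width: 0.0134
```

Call:
servo_tool(
  targets="0 0 0 0 255;0 0 0 0 255",
  force=60,
)

```text
t: 15.9
eef_pos: [0.4675, 0.3235, 0.3235]
orientation: [0.0, 0.708, -0.001, 0.707]
ft_force: [0.4, 0.7, -3.4]
grip_width: 0.0127
```

```bash
python3 - <<'E'
from h import *
np.set_printoptions(precision=4,suppress=True)
o=robot.get_obs()
print(o["t"],o["eef_pos"],o["ft_force"],o["moment"],o["grip_width"])
p,d,c=snap("side","n");W=bar(p,d,c,"n")
cv2.imwrite("pics/cropn.png",cv2.resize(p[90:240,240:400,::-1],None,fx=4,fy=4,interpolation=cv2.INTER_CUBIC)[:600])
p,d,c=snap("top","n")
cv2.imwrite("pics/cropn2.png",cv2.resize(p[140:300,200:360,::-1],None,fx=3,fy=3,interpolation=cv2.INTER_CUBIC)[:600])
E
```

```text
15.9 [0.4675 0.3235 0.3235] [ 0.3711  0.6652 -3.3583] [-0.0464 -0.0755  0.003 ] 0.01265916185943326
n wall [464.3 240.5] [166.2  49.4] ang 28.2 1709
```

View pics/cropn.png

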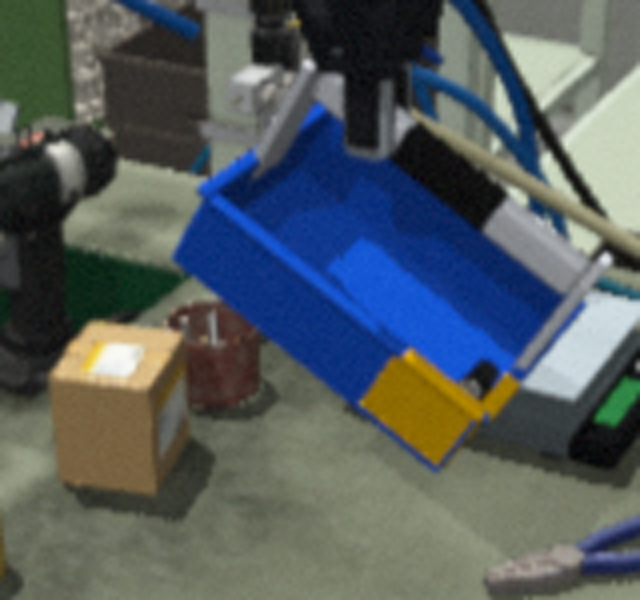

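View pics/cropn2.png

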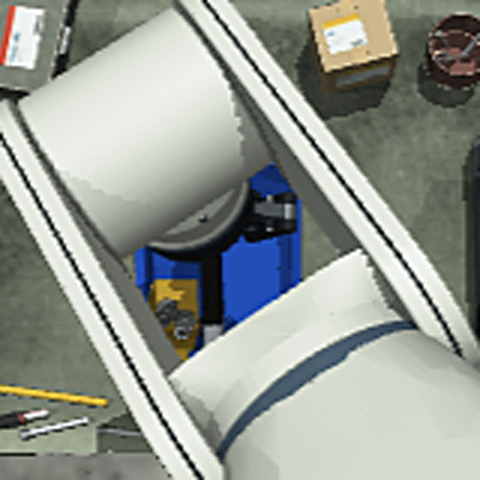

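At 28°, the top view shows the pieces in the yellow patch at about (175,320) in the crop. I measure them in the tote's frame.

```bash
cat > m.py <<'E'
from h import *
import sys
np.set_printoptions(precision=1,suppress=True)
def meas(tag):
    z=np.load(f"pics/side_{tag}.npz");c=optics.get_calibration("side");p,d=z["p"],z["d"];W=cloud(d,c)
    hsv=cv2.cvtColor(p,cv2.COLOR_RGB2HSV);e=robot.get_obs()["eef_pos"]
    b=(d>0)&(hsv[...,1]>150)&(((hsv[...,0]>105)&(hsv[...,0]<125))|((hsv[...,0]>18)&(hsv[...,0]<32)))
    b&=(abs(W[...,1]-e[1]-.06)<.012)&(abs(W[...,0]-e[0]+.04)<.16)&(W[...,2]<e[2]-.02)
    n,l,st,_=cv2.connectedComponentsWithStats(b.astype(np.uint8)); i=1+st[1:,4].argmax()
    pts=W[l==i];r=cv2.minAreaRect(pts[:,[0,2]].astype(np.float32)*1000)
    th=np.radians(r[2] if r[2]<60 else r[2]-90)
    ax=np.array([np.cos(th),0,np.sin(th)]);az=np.array([-np.sin(th),0,np.cos(th)]);ay=np.array([0,1,0])
    ctr=np.array([r[0][0],0,r[0][1]])/1000; ctr[1]=e[1]
    org=ctr-az*.024; corner=org+ax*-.076+ay*.056+az*.007
    print("tilt",np.degrees(th),"floor z",(org+az*.007)[2]*1000,"corner",corner*1000)
    for n in("side","top"):
        z=np.load(f"pics/{n}_{tag}.npz");c=optics.get_calibration(n);p,d=z["p"],z["d"];W=cloud(d,c)
        L=np.stack([(W-corner)@a for a in(ax,ay,az)],-1)*1000
        hsv=cv2.cvtColor(p,cv2.COLOR_RGB2HSV)
        m=(d>0)&(L[...,0]>-2)&(L[...,0]<145)&(L[...,1]<2)&(L[...,1]>-110)&(L[...,2]>7)&(L[...,2]<38)&((hsv[...,1]<110)|(hsv[...,2]<50))
        k,lab,st,ce=cv2.connectedComponentsWithStats(m.astype(np.uint8))
        for i in range(1,k):
            if st[i,4]>3:
                q=lab==i;print(n,"px",ce[i],st[i,4],"L min/med/max",L[q].min(0),np.median(L[q],0),L[q].max(0),"col",p[q].mean(0))
    return
meas(sys.argv[1])
E
python3 m.py n; python3 - <<'E'
import cv2
p=cv2.imread("pics/top_n.png");cv2.imwrite("pics/zn.png",cv2.resize(p[225:265,240:290],None,fx=14,fy=14,interpolation=cv2.INTER_CUBIC))
E
```

```text
tilt 28.214786529541016 floor z 225.5040000959153 corner [405.3 379.6 189.6]
side px [359.7 184.9] 46 L min/med/max [  0.7 -48.2  10.7] [  8.2 -38.2  21. ] [ 14.3 -19.4  36.8] col [56.5 55.8 54.9]
top px [249.  239.5] 4 L min/med/max [39.7 -1.  25.7] [43.1 -0.5 31.2] [44.4  0.1 33.6] col [66.  59.8 51.5]
top px [257.4 246.8] 72 L min/med/max [  3.  -29.8   7.1] [ 17.1 -18.3  16.3] [28.7 -4.1 24.1] col [67.9 70.5 68.9]
top px [266.8 249.8] 6 L min/med/max [  5.8 -40.5  10.5] [ 10.1 -40.3  19.9] [ 14.6 -36.9  22.3] col [27.  30.2 37.5]
```

View pics/zn.png

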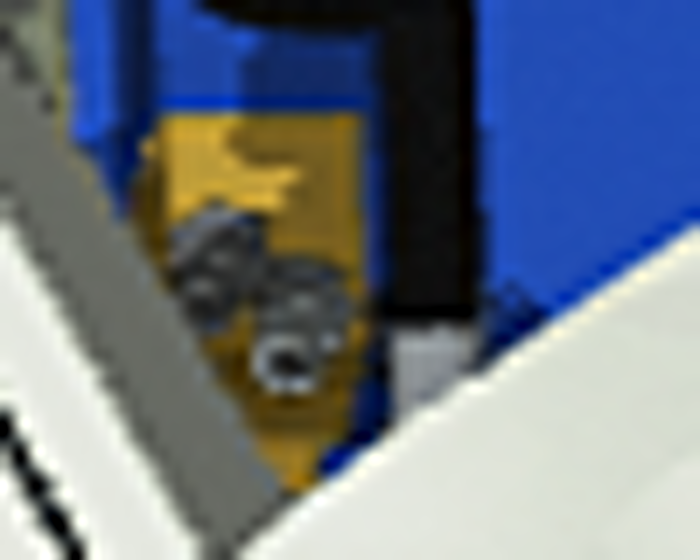

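All three are within about 50 mm of the corner: grey and light at about 25–30 mm, black at about 46 mm. I check that it stays still, and that the bystanders did not move.

Call:
servo_tool(
  targets="0 0 0 0 255;0 0 0 0 255;0 0 0 0 255;0 0 0 0 255;0 0 0 0 255",
)

```text
t: 16.62
eef_pos: [0.4674, 0.3238, 0.3247]
orientation: [0.001, 0.707, -0.001, 0.707]
ft_force: [0.7, 0.2, -3.8]
grip_width: 0.0131
```

```bash
python3 - <<'E'
from h import *
o=robot.get_obs();print(o["t"],o["eef_pos"],o["ft_force"],o["grip_width"])
snap("side","o");p,_,_=snap("top","o")
a=np.load("pics/top0.npz")["p"];df=(cv2.absdiff(a,p).max(-1)>60).astype(np.uint8)*255
cv2.imwrite("pics/cmp.png",np.vstack([p[130:300,120:460,::-1],cv2.merge([df]*3)[130:300,120:460]]))
E
python3 m.py o
```

```text
16.625 [0.4673575  0.32384518 0.32471684] [ 0.71203897  0.16900019 -3.78529219] 0.013078545148716935
tilt 29.078563690185547 floor z 226.58159227418582 corner [406.1 379.8 189.6]
side px [359.2 184.5] 41 L min/med/max [  4.  -47.5  10.8] [  8.7 -38.3  22.1] [ 14.1 -20.6  25.5] col [51.1 51.2 49.7]
top px [248.6 239. ] 5 L min/med/max [38.3 -0.4 21. ] [44.7  0.5 29.7] [46.4  0.6 36.7] col [63.6 68.6 68.2]
top px [257.4 246.8] 72 L min/med/max [  2.1 -29.9   7.2] [ 16.4 -18.3  16.1] [27.1 -4.  24.1] col [63.8 66.  64.2]
top px [265.8 249.5] 6 L min/med/max [  1.3 -38.4   9.4] [ 11.2 -37.6  14.5] [ 13.1 -34.6  22.6] col [28.5 30.3 31.3]
```

View pics/cmp.png

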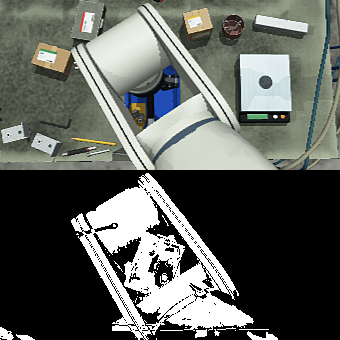

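The difference picture changes only at the arm, the tote and their shadows. The tote holds still at 28–29°, so I hand in.

```bash
python3 -c "
from cell import order
print(order.finish_job())"
```

```text
the job is handed in; nothing more can be done
None
```

I handed in the job at 16.7 s. The tote was held up still and tilted, with all three nose pieces in the yellow corner.

**Weighing:** I set the tote on the pan and let go for over a second. It stood about 3 mm off centre and level, with the pan sunk about 5.5 mm.

**Sliding the pieces:** The interface cannot tilt the tool. I slid the pieces to the +y wall with a quick start and a hard stop. The tote was then gripped off-centre so that its -x side would hang down.
- **First off-centre grip:** on and next to the rubber sleeve it did not pivot.
- **Second off-centre grip:** I set the tote down on free worktop and regripped farther out. It tilted only with short jerks, and I then locked it at 60 N.

**Last checks:**
- **Tote:** the tilt was 28–29° in two views 0.7 s apart, so it was still to within measurement noise. The middle of its floor was about 0.226 m up, a little above the 20 cm asked.
- **Pieces:** grey and light were about 25–30 mm from the corner. Black was about 46 mm from it, the smallest margin against the 60 mm limit.
- **Other things:** the cup, carton and tube show no movement against the first top picture. In that last view the arm hid the pliers, oil bottle and wrench. I last saw them by eye in the side pictures, where they looked undisturbed.

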